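# Set the working gap of a vial photometer with its knurled wheel and clamp it

## Robot

A 7-joint arm with a two-finger parallel gripper is mounted at the origin on a cart in front of the work surface, level with it; the furniture and walls round the work are solid. World frame = base frame: x ahead of the robot, y to its left, z up, the work surface at z = 0. Lengths are in m, angles in degrees, forces in N, time in s.
With the tool pointing down it reaches from about 0.425 to 0.875 m from the base axis. Payload 4.7 kg.
Tool frame: the origin (TCP) lies between the finger pads; the fingertips stand env.finger_overhang ahead of it and the grasp point (between the pads) lies 5 mm behind it (env.finger_overhang is the distance from the TCP to the fingertips, in m); z points along the fingers, y is the line along which they close (so a half turn about z gives the same grasp; the last joint's range is limited). The gripper opens to 87 mm and grips with 3 to 60 N. Pads are 19 mm wide; open, the fingers measure 117 mm over their backs; the gripper's body (75 mm by 190 mm) begins 51 mm behind the grasp point.
Start: joints at [-65.77, 18.392, -4.016, 83.108, 1.295, 78.541, -3.26], TCP at [0.258, 0.596, 0.237] pointing down, gripper open.
Joint ranges: [-163.93, 163.93], [-17.29, 119.83], [-79.2, 71.16], [3.27, 140.29], [-89.18, 269.18], [5.43, 117.66], [-154.24, 154.24]. Speed limits (degrees/s): [147.25, 147.25, 180, 180, 180, 180, 180].

## Interface

Orientations are given as [roll, pitch, yaw] about the fixed x, y, z axes, in that order (R = Rz(yaw) Ry(pitch) Rx(roll)).
In Python, from cell import telemetry, eyes, env, models gives the robot as it stands. The module is installed in compiled form; this text tells all that it offers.
- The arm moves only by the tool drive_tool, never from a script. Its arguments are lists of equal length, an entry for each row: "angular": the turn, a rotation vector about the tool's x, y, z in rad, a list of three; "delta_pos": the shift along the tool's x, y, z in cm, a list of three; "gripper": the finger opening in cm, from 0 to 8.7. A call has 1 to 20 rows; each row shifts and turns the commanded pose from where the row before left it, along the tool's axes as they then stand; what a row does not reach is not made up. A row lasts 1/10 s, in which the tool goes at most 50 mm and 8.59 degrees, less where a joint would pass 70% of its speed; a pose out of reach is approached as far as the arm can. A call with a gripper value outside its range is refused whole. The fingers move at their own pace and stop on an object; "squeeze" is the grip in N (left out, the last holds). Time passes only in rows, so rows that do not move let the fingers close. It gives the time, the measured TCP pose, the force, the opening and the grip force at its end, in the units of the state.
- telemetry.get_obs(): the state, without advancing time (a new reading comes with each control period).
- eyes.read_camera(name): name is "side" or "top" or "wrist"; returns a dict with "pixels" (480x640x3 uint8, red, green, blue), "mtx" (3x3 intrinsics, pixels), "origin" and "orientation" of the camera in the world. Camera axes: x right, y down, z forward; pixel columns grow to the right and rows downward; lengths in m; the calibration is good to about 2 mm. The wrist camera is an equidistant fisheye: a pixel r from the principal point sees the ray r / f radians off the axis. A picture is of the moment at which its call begins. There is no depth.
- env.sign_off(): hands the job in; it is judged then, once.
Trained networks look in a picture, given as the dict that the camera call returned (one of the last four; its "shot" number tells which), for a name from the list of things; names that differ only in an ending like _2 or _b are one class to them, and where a whole thing is asked for, a point or a joint stands for the part that bears it (a point fixed in the world has none). Each returns a list of dicts, best first, with "p" (0 to 1); they miss things now and then, are a little off and sometimes report something else, mostly with a low value. They report only what shows in the picture. A call takes as long as a camera call.
- models.search_frame(picture, target): "centre" ([column, row] in pixels, amid what is visible of it).
- models.cut_out(picture, target): "pixels" (480x640 bool, what is visible of it) and "centre" ([column, row] in pixels, amid what is visible of it).
The state is a dict: "time_s": time; "qpos": joint angles; "joint_velocities": joint speeds; "effort": joint torques, N m; "tool_pos": TCP position; "tool_rot": TCP orientation; "force": force on the tool from outside, world axes, zero at the start; "wrist_torque": the same for the moment, N m; "grip_width": finger opening in m; "grasp_force": force on a finger pad.
Only numpy, scipy, OpenCV 4.12 (cv2) and the standard library are available. Lean on these libraries where they do the work, as an engineer would, in place of code of your own. Each camera call takes 0.05 s, during which the arm holds its last target. There are 200 camera calls.

## Task

Set the working gap on the vial photometer: with a fingertip resting lightly on the brass knurled wheel, roll it until the orange pointer of the blue lens head lines up with the red gauge flag, then press the orange clamp lever down flat to lock the setting. Move the head only with the wheel, and do not lift or shift the flag, the vial in its seat or the things round about.

Things in the scene. Friction and masses are not known exactly. Their poses are not given: they have to be found in the camera images.
- bench: vial photometer, fixed; grey base 112 x 340 x 18 mm. Origin on the worktop; x to its back, y along it from wheel to vial (left, seen from the robot at yaw 0). In its frame, mm: white wheel housing 40 wide at (0,-88), top z 52, its gear cover x 20 to 38 to z 66; blue lens head at (0,-26+head), top z 63; vial seat (0,85); light source (0,133), top z 80; clamp block (8,-152), top z 51, back to z 66
- wheel_top (a point): top of the brass wheel's rim, mid width, 68 mm over the worktop. Wheel 44 mm in diameter, 16 wide, on a rigid axle along bench x; its upper 16 mm stand free above the housing. A fingertip resting on top with 4 to 10 N grips it. Dragging the top to bench +y (to the vial) drives the head the same way, 10 mm for 22 mm of rim; -y drives it back. About 1.5 N along the rim turns it; it stays where left
- wheel (a joint): turn of the knurled wheel in rad, 0 at the start, growing as the head moves towards the vial (head = 0.010 m x wheel)
- head (a joint): travel of the lens head along the bench's +y in m, 0 at the start, end stop at 0.049 (there the lens all but touches the vial)
- pointer (a point): tip of the orange pointer (4 mm wide line) of the lens head, over the white scale at the front of the base, 23 mm over the worktop
- gauge_mark (a point): tip of the red line (4 mm wide) of the gauge flag, on the front side of the scale, 23 mm over the worktop. The pointer lines up with it when both have the same y in the bench's frame; it starts 18 to 42 mm further along +y than the pointer
- lever (a joint): orange clamp lever in rad: 0 lies flat (locked), 0.75 to 0.95 standing open at the start; it swings down towards the bench's front (-x) and stays where it is left (a push of about 1.5 N)
- lever_pivot (a point): axis of the clamp lever, 58 mm over the worktop, along bench y. The lever is 61 mm long from here, 14 wide, 6 thick, and points to bench -x and up while open; flat, its top is 61.5 mm over the worktop. It can be pressed straight down 24 mm in front (-x) of the pivot
- lever_end (a point): upper face near the free end of the clamp lever, 56 mm from its axis
- sample_vial: glass vial with blue cap, diameter 25 mm, 57 mm tall, standing loose in its seat at the left end of the bench, origin at its underside
- spare_vial_white: loose vial with white cap, 25 x 57 mm, standing behind the bench; leave alone
- spare_vial_red: loose vial with red cap, 25 x 57 mm, standing behind the bench; leave alone
- brass_weight: loose brass weight, 22 x 30 mm, behind the bench; leave alone
- blue_marker: loose marker pen, 128 x 16 mm, lying in front of the bench; leave alone
- dish: loose glass dish, 90 x 14 mm, left of the bench; leave alone

How it is judged (in metres and radians):
On the way, in this order (a step that is already met when the one before it is completed fails the run):
1. the pointer stands at the gauge flag, within 2 mm, while the clamp lever is still open (y of pointer in the frame of gauge_mark between -0.002 and 0.002 m and value of joint lever above 0.5 rad), for 0.4 s.
2. the clamp lever is pressed flat (value of joint lever below 0.12 rad), for 0.2 s.
At the end, for the whole second after the job is handed in: the pointer is within 2 mm of the gauge flag along the scale, the head is at rest, the clamp lever lies flat (under 0.12 rad), and the vial still stands upright in its seat (y of pointer in the frame of gauge_mark between -0.002 and 0.002 m and value of joint lever below 0.12 rad and velocity of joint head between -0.002 and 0.002 m/s and distance of sample_vial from where it was at the start of the episode below 0.006 m and angle between sample_vial's own z axis and vertical below 0.15 rad); the robot touches nothing.
It fails at once if the lens head is pushed by hand instead of by its wheel (contact force between any of the fingers, the arm and head above 1 N).
It fails at once if the wheel is pressed or pinched hard (over 40 N) (contact force between the fingers and wheel above 40 N).
It fails at once if the gauge flag is shifted (distance of gauge_mark from where it was at the start of the episode above 0.0025 m).
It fails at once if the vial in its seat is pushed or lifted (distance of sample_vial from where it was at the start of the episode above 0.008 m or contact force between the fingers and sample_vial above 0.5 N).
It fails at once if a thing beside the bench is moved or lifted (distance of any of spare_vial_white, spare_vial_red, brass_weight, dish from where it was at the start of the episode above 0.015 m or distance of blue_marker from where it was at the start of the episode above 0.02 m).
It also fails if it takes over 59 s, if anything falls off the work surface, if the arm or the gripper's body presses on something with over 40 N, if the wrist force passes 120 N, or if a joint passes its speed limit or range.

## Working session

There is one attempt and no reset: what is moved stays moved. The work goes in short steps, Python scripts to look and compute and a tool call to move; the robot and the scene stay as the last step left them, time stands still between calls to the robot, and variables do not carry over. Pictures are saved under pics/ and viewed, at most 10 in all, crops included, and the job is handed in when it is done.

Besides the shell and the picture viewer there is one more tool, called in YAML: its name, and indented under it one key for each argument. drive_tool: Moves the arm, as the interface text tells. Its arguments: {"type":"object","properties":{"angular":{"type":"array","items":{"type":"array","items":{"type":"number"}}},"delta_pos":{"type":"array","items":{"type":"array","items":{"type":"number"}}},"gripper":{"type":"array","items":{"type":"number"}},"squeeze":{"type":"number"}},"required":["angular","delta_pos","gripper"]}

```bash
mkdir -p pics; cat > h.py <<'E'
import numpy as np, cv2
from scipy.spatial.transform import Rotation as R
from cell import telemetry, eyes, env, models
def rot(o):
    o=np.array(o,float)
    return o if o.shape==(3,3) else (R.from_quat(o).as_matrix() if o.size==4 else R.from_euler('xyz',o,degrees=True).as_matrix())
def ray(p,uv,name):
    K=np.array(p['mtx']);x=(uv[0]-K[0,2])/K[0,0];y=(uv[1]-K[1,2])/K[1,1]
    if name=='wrist':
        r=np.hypot(x,y);d=np.array([np.sin(r)*x/max(r,1e-9),np.sin(r)*y/max(r,1e-9),np.cos(r)])
    else: d=np.array([x,y,1.])
    return np.array(p['origin']),rot(p['orientation'])@d
def atz(p,uv,name,z):
    o,d=ray(p,uv,name);return o+d*(z-o[2])/d[2]
def proj(p,X,name):
    K=np.array(p['mtx']);c=rot(p['orientation']).T@(np.array(X)-p['origin'])
    if name=='wrist':
        th=np.arctan2(np.hypot(c[0],c[1]),c[2]);s=th/np.hypot(c[0],c[1]);x,y=c[0]*s,c[1]*s
    else:x,y=c[:2]/c[2]
    return np.array([K[0,0]*x+K[0,2],K[1,1]*y+K[1,2]])
def save(p,f,crop=None,s=1):
    im=p['pixels'][:,:,::-1]
    if crop: a,b,c,d=crop;im=im[b:d,a:c]
    cv2.imwrite('pics/'+f,cv2.resize(im,None,fx=s,fy=s,interpolation=cv2.INTER_CUBIC))
E
python3 - <<'E'
from h import *
s=telemetry.get_obs();print(s['tool_pos'],s['tool_rot'],s['force'],env.finger_overhang)
Z=dict(wheel_top=.068,pointer=.023,gauge_mark=.023,lever_pivot=.058,lever_end=.09,sample_vial=.05,spare_vial_white=.03,spare_vial_red=.03,brass_weight=.015,blue_marker=.008,dish=.007,bench=.02)
for n in ('top','side'):
    p=eyes.read_camera(n);save(p,n+'0.png');print(n,p['orientation'],p['origin'],p['mtx'])
    for k,z in Z.items():
        r=models.search_frame(p,k)
        print(k,[(np.round(q['centre'],1),round(q['p'],2),np.round(atz(p,q['centre'],n,z),3)[:2]) for q in r[:2]])
E
```

```text
[0.25823794 0.59591949 0.23545028] [-1.79889017e+02  7.19805036e-03  1.56577631e+02] [ 0.7159276  -0.19178861 -0.32276928] 0.014
top [-169.00033243   -0.63698341  -90.5514672 ] [0.42256204 0.06853018 0.89454702] [[443.08480042   0.         308.79668682]
 [  0.         443.08480042 234.38329763]
 [  0.           0.           1.        ]]
wheel_top [(array([335.6, 251.2]), 0.8, array([0.55 , 0.008])), (array([413.2, 233.8]), 0.23, array([ 0.583, -0.141]))]
pointer [(array([342.8, 250.8]), 0.75, array([ 0.558, -0.01 ])), (array([333.5, 252.8]), 0.23, array([0.554, 0.008]))]
gauge_mark []
lever_pivot [(array([409.2, 230.1]), 0.66, array([ 0.592, -0.136]))]
lever_end [(array([411.9, 235.4]), 0.63, array([ 0.576, -0.133]))]
sample_vial [(array([287.5, 262.4]), 0.55, array([0.532, 0.099])), (array([349.6, 203.6]), 0.21, array([ 0.648, -0.023]))]
spare_vial_white [(array([315.9, 202.9]), 0.63, array([0.655, 0.042])), (array([343. , 247.3]), 0.37, array([ 0.564, -0.01 ]))]
spare_vial_red [(array([213.9, 273.4]), 0.27, array([0.514, 0.243]))]
brass_weight [(array([211.5, 273.6]), 0.17, array([
[... 637 characters left out ...]
array([0.578, 0.022])), (array([362.4, 308.2]), 0.64, array([ 0.608, -0.082]))]
gauge_mark []
lever_pivot [(array([363.5, 306.4]), 0.61, array([ 0.595, -0.109]))]
lever_end []
sample_vial [(array([320.6, 294.8]), 0.71, array([ 0.546, -0.057])), (array([287.3, 237.7]), 0.59, array([0.539, 0.098]))]
spare_vial_white [(array([356.9, 253.8]), 0.55, array([0.649, 0.036]))]
spare_vial_red [(array([338.9, 237.2]), 0.73, array([0.637, 0.092]))]
brass_weight [(array([375.8, 281.4]), 0.73, array([ 0.658, -0.026]))]
blue_marker [(array([237.4, 277.9]), 0.62, array([0.438, 0.071]))]
dish [(array([252.1, 212. ]), 0.61, array([0.511, 0.255]))]
bench [(array([321.1, 295.6]), 0.94, array([ 0.556, -0.031]))]
```

```bash
python3 - <<'E'
import cv2
a=cv2.imread('pics/top0.png')[180:330,180:440];cv2.imwrite('pics/a.png',cv2.resize(a,None,fx=3,fy=3,interpolation=2))
a=cv2.imread('pics/side0.png')[190:370,200:440];cv2.imwrite('pics/b.png',cv2.resize(a,None,fx=3.3,fy=3.3,interpolation=2))
E
```

```text
(no output)
```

View pics/a.png

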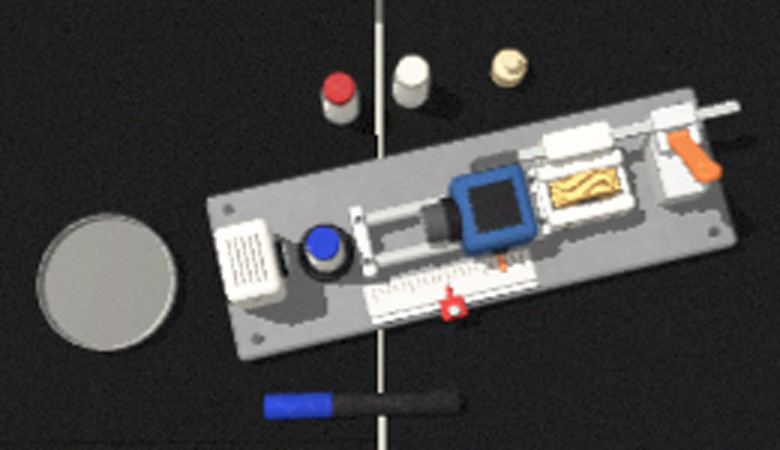

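View pics/b.png

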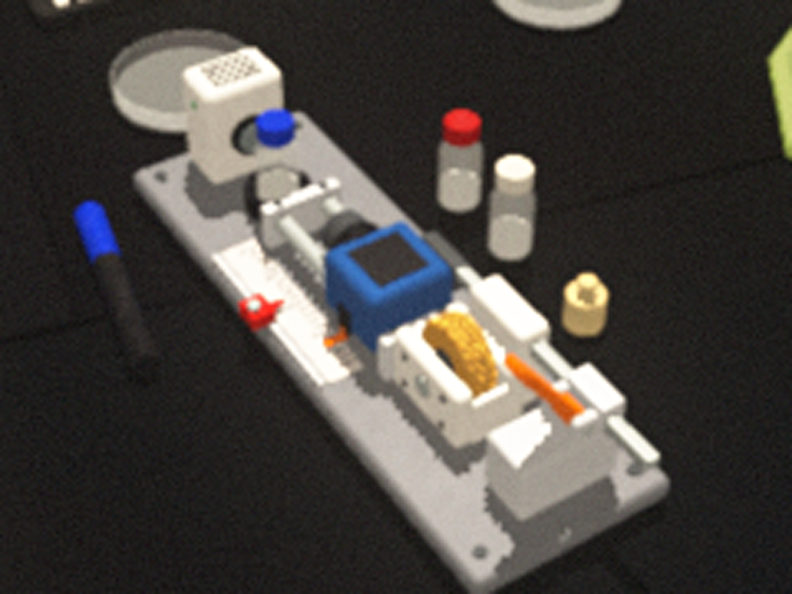

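The top view shows the bench yawed about +13°: wheel at full pixel (375,242), pointer (347,267), flag (331,281), lever (410,231). Next step: fit the bench pose and check it against both views.

```bash
cat >> h.py <<'E'
def W(b,X):
    c,s=np.cos(b[2]),np.sin(b[2]);return np.array([b[0]+c*X[0]-s*X[1],b[1]+s*X[0]+c*X[1],X[2]])
def B(b,X):
    c,s=np.cos(b[2]),np.sin(b[2]);d=np.array(X[:2])-b[:2];return np.array([c*d[0]+s*d[1],-s*d[0]+c*d[1]])
E
python3 - <<'E'
from h import *
from scipy.optimize import least_squares as LS
P={n:eyes.read_camera(n) for n in('top','side')}
t=lambda x,y:(180+x/3,180+y/3); s=lambda x,y:(200+x/3.3,190+y/3.3)
obs=[('top',t(208,197),(.056,.17,.018)),('top',t(690,90),(.056,-.17,.018)),('top',t(735,240),(-.056,-.17,.018)),('top',t(243,356),(-.056,.17,.018)),
('side',s(137,178),(-.056,.17,.018)),('side',s(668,480),(.056,-.17,.018)),('side',s(480,580),(-.056,-.17,.018)),('side',s(300,113),(.056,.17,.018))]
f=lambda b:np.concatenate([proj(P[n],W(b,X),n)-uv for n,uv,X in obs])
r=LS(f,[.555,0,.22]);b=r.x;print(b,np.round(r.fun,1));np.save('b.npy',b)
for n,uv in(('top',t(502,267)),('top',t(450,287)),('side',s(328,342)),('side',s(282,303))):
    print(n,B(b,atz(P[n],uv,n,.023))*1e3)
for k,X in dict(wheel=(0,-.088,.068),vial=(0,.085,.057+.01),head=(0,-.026,.063)).items():
    print(k,W(b,X),(proj(P['top'],W(b,X),'top')-180)*3,(proj(P['side'],W(b,X),'side')-[200,190])*3.3)
# lever from mask / triangulate pivot end
print('piv?',B(b,atz(P['top'],t(680,140),'top',.058))*1e3,B(b,atz(P['side'],s(572,412),'side',.058))*1e3)
print('end?',B(b,atz(P['top'],t(712,172),'top',.103))*1e3,B(b,atz(P['side'],s(511,360),'side',.103))*1e3)
print(telemetry.get_obs()['qpos'])
E
```

```text
[0.55489813 0.00128842 0.22248749] [-1.5 -0.6  0.9 -2.4  1.2  0.6 -1.4  1.3 -2.  -2.   2.   0.  -1.   2.5
  0.5 -1.6]
top [-36.75879047 -11.73206802]
top [-41.71195032  24.77567183]
side [-34.92812509 -10.87192533]
side [-40.18419425  25.87285153]
wheel [ 0.5743159  -0.08454252  0.068     ] [611.15201092 175.16797913] [477.84778715 343.54337062]
vial [0.53614233 0.08419331 0.067     ] [345.01057822 237.30562502] [289.14939215 149.02615284]
head [ 0.5606352  -0.02407072  0.063     ] [515.60471866 198.50392636] [404.06812337 274.65227838]
piv? [  13.51361916 -139.56251318] [  16.80750691 -138.30657213]
end? [ -16.94644501 -140.54722372] [ -15.14313811 -131.64073438]
[-65.7681973   18.39078525  -4.01448799  83.1062516    1.296218
  78.5417897   -3.26054878]
```

Base is not centred on the bench origin along y; refit with the base offset free, adding features.

```bash
python3 - <<'E'
from h import *
from scipy.optimize import least_squares as LS
P={n:eyes.read_camera(n) for n in('top','side')}
t=lambda x,y:(180+x/3,180+y/3); s=lambda x,y:(200+x/3.3,190+y/3.3)
obs=[('top',t(208,197),(.056,.17,.018)),('top',t(690,90),(.056,-.17,.018)),('top',t(735,240),(-.056,-.17,.018)),('top',t(243,356),(-.056,.17,.018)),
('side',s(137,178),(-.056,.17,.018)),('side',s(668,480),(.056,-.17,.018)),('side',s(480,580),(-.056,-.17,.018)),('side',s(300,113),(.056,.17,.018))]
ft=[('top',t(587,187),(0,-.088,.068)),('side',s(463,338),(0,-.088,.067)),('top',t(497,202),(0,-.026,.063)),('side',s(387,256),(0,-.026,.063)),
('top',t(247,253),(0,.133,.08)),('side',s(235,70),(0,.133,.08))]
f=lambda b:np.concatenate([proj(P[n],W(b[:3],(X[0]+b[3],X[1]+b[4],X[2])),n)-uv for n,uv,X in obs]+[proj(P[n],W(b[:3],X),n)-uv for n,uv,X in ft])
r=LS(f,[.555,0,.22,0,0]);b=r.x;print(b,np.round(r.fun,1));b=b[:3];np.save('b.npy',b)
for n,uv in(('top',t(502,267)),('top',t(450,287)),('side',s(328,342)),('side',s(282,303))):
    print(n,B(b,atz(P[n],uv,n,.023))*1e3)
print('wheel',W(b,(0,-.088,.068)))
print('piv?',B(b,atz(P['top'],t(680,140),'top',.058))*1e3,B(b,atz(P['side'],s(572,412),'side',.058))*1e3)
def line(uvt,uvs):
    o,d=ray(P['top'],uvt,'top');q,e=ray(P['side'],uvs,'side')
    a=np.linalg.lstsq(np.c_[d,-e],q-o,rcond=None)[0];return (o+a[0]*d+q+a[1]*e)/2,np.linalg.norm(o+a[0]*d-q-a[1]*e)
X,g=line(t(712,172),s(511,360));print('end',X,B(b,X),g)
print('tool z yaw target',np.degrees(b[2]))
E
```

```text
[ 5.51835736e-01  1.39606737e-02  2.18909706e-01  3.01594169e-04
 -1.30322208e-02] [-1.5 -1.   1.1 -2.1  1.1  0.9 -1.6  1.  -1.7 -2.2  1.8  0.3 -1.4  2.6
  0.8 -1.7  1.5 -2.1 -0.7 -2.8 -0.4  0.5  0.6  1.1  0.3  1.2 -0.7  0.6]
top [-36.47924338 -24.89838131]
top [-41.56298825  11.59140355]
side [-34.65166713 -24.03169441]
side [-40.03916742  12.69404221]
wheel [ 0.5709463  -0.07193919  0.068     ]
piv? [  14.25019386 -152.54814463] [  17.53956705 -151.28042681]
end [ 0.56691968 -0.13723673  0.11066214] [-0.01811089 -0.15086476] 0.0020969426855388593
tool z yaw target 12.542602229933891
```

drive_tool:
  angular:
    - [0,0,0]
    - [0,0,0]
    - [0,0,0]
    - [0,0,0]
    - [0,0,0]
    - [0,0,0]
    - [0,0,0]
    - [0,0,0]
    - [0,0,0]
    - [0,0,0]
    - [0,0,0]
    - [0,0,0]
    - [0,0,0]
    - [0,0,0]
    - [0,0,0]
    - [0,0,0]
    - [0,0,0]
    - [0,0,0]
    - [0,0,0]
    - [0,0,0]
  delta_pos:
    - [-2.76,-2.44,0]
    - [-2.76,-2.44,0]
    - [-2.76,-2.44,0]
    - [-2.76,-2.44,0]
    - [-2.76,-2.44,0]
    - [-2.76,-2.44,0]
    - [-2.76,-2.44,0]
    - [-2.76,-2.44,0]
    - [-2.76,-2.44,0]
    - [-2.76,-2.44,0]
    - [-2.76,-2.44,0]
    - [-2.76,-2.44,0]
    - [-2.76,-2.44,0]
    - [-2.76,-2.44,0]
    - [-2.76,-2.44,0]
    - [-2.76,-2.44,0]
    - [-2.76,-2.44,0]
    - [-2.76,-2.44,0]
    - [-2.76,-2.44,0]
    - [-2.76,-2.44,0]
  gripper: [0,0,0,0,0,0,0,0,0,0,0,0,0,0,0,0,0,0,0,0]
  squeeze: 10

```text
time_s: 3.5
tool_pos: [0.5715, -0.072, 0.2369]
tool_rot: [180.0, 0.0, 156.6]
force: [0.3, -0.1, -0.3]
grip_width: 0.0009
grasp_force: 0.0
```

drive_tool:
  angular:
    - [0,0,0.148]
    - [0,0,0.148]
    - [0,0,0.148]
    - [0,0,0.148]
    - [0,0,0.148]
    - [0,0,0.148]
    - [0,0,0.148]
    - [0,0,0.148]
    - [0,0,0.148]
    - [0,0,0.148]
    - [0,0,0.148]
    - [0,0,0.148]
    - [0,0,0.148]
    - [0,0,0.148]
    - [0,0,0.148]
    - [0,0,0.148]
    - [0,0,0.148]
    - [0,0,0]
    - [0,0,0]
  delta_pos:
    - [0,0,0.3]
    - [0,0,0.3]
    - [0,0,0.3]
    - [0,0,0.3]
    - [0,0,0.3]
    - [0,0,0.3]
    - [0,0,0.3]
    - [0,0,0.3]
    - [0,0,0.3]
    - [0,0,0.3]
    - [0,0,0.3]
    - [0,0,0.3]
    - [0,0,0.3]
    - [0,0,0.3]
    - [0,0,0.3]
    - [0,0,0.3]
    - [0,0,0.3]
    - [0,0,0]
    - [0,0,0]
  gripper: [0,0,0,0,0,0,0,0,0,0,0,0,0,0,0,0,0,0,0]

```text
time_s: 5.4
tool_pos: [0.571, -0.0706, 0.1857]
tool_rot: [-180.0, -0.0, 12.6]
force: [0.3, 0.2, 0.1]
grip_width: 0.0007
grasp_force: 0.0
```

```bash
python3 - <<'E'
from h import *
b=np.load('b.npy');s=telemetry.get_obs();print(s['time_s'],s['tool_pos'],s['tool_rot'],s['force'],s['qpos'])
print('tcp bench mm',B(b,s['tool_pos'])*1e3)
p=eyes.read_camera('wrist');save(p,'w1.png');print(p['origin'],p['orientation'])
for k,z in dict(wheel_top=.068,pointer=.023,gauge_mark=.023,lever_pivot=.058,lever_end=.105).items():
    for q in models.search_frame(p,k)[:2]: print(k,np.round(q['centre']),round(q['p'],2),B(b,atz(p,q['centre'],'wrist',z))*1e3)
E
```

```text
5.4 [ 0.57096725 -0.07061266  0.18565029] [-1.79995495e+02 -5.37398056e-03  1.26349254e+01] [0.32858354 0.17250842 0.06451146] [-35.8608321   13.93437694  46.74132771  99.42158556 -10.68067388
  71.23260434 -63.86755251]
tcp bench mm [  0.30853361 -86.70967654]
[ 0.63368683 -0.0556186   0.33317995] [ 1.66066439e+02  4.49815934e-02 -7.74338028e+01]
wheel_top [252. 212.] 0.64 [ 16.44863969 -33.58316469]
lever_pivot [408. 232.] 0.6 [  -1.26833533 -151.40344262]
lever_end [408. 230.] 0.83 [  11.59748841 -140.15997448]
```

View pics/w1.png

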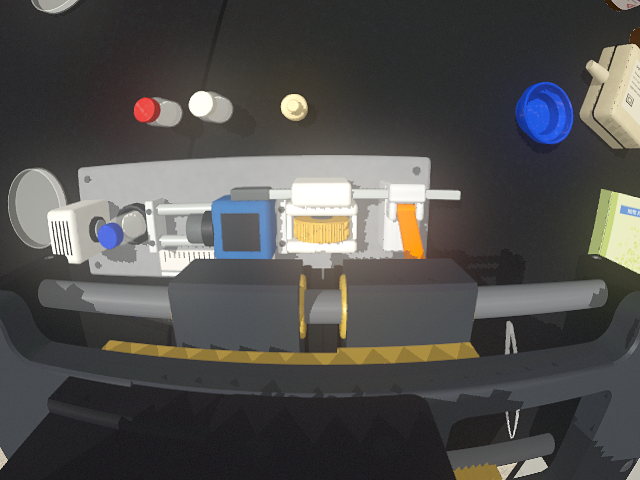

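Wheel shows at (321,231), lever from (405,205) to (412,255), head at (242,230); the scale's pointer and flag are hidden by the fingers.

```bash
python3 - <<'E'
from h import *
b=np.load('b.npy');p=eyes.read_camera('wrist')
for uv,z in (((321.5,232),.066),((242,231),.063),((405,203),.058),((109,235),.067)): print(uv,B(b,atz(p,uv,'wrist',z))*1e3)
s=telemetry.get_obs()
print(proj(p,s['tool_pos']+[0,0,-.014],'wrist'),proj(p,W(b,(0,-.088,.068)),'wrist'))
E
```

```text
(321.5, 232) [  0.96343239 -85.00888523]
(242, 231) [  1.20900243 -24.63772382]
(405, 203) [  21.64153604 -148.5791018 ]
(109, 235) [-0.63875877 91.87349676]
[324.76679737 285.95378346] [325.5662572  233.89820959]
```

drive_tool:
  angular:
    - [0,0,0]
    - [0,0,0]
    - [0,0,0]
    - [0,0,0]
    - [0,0,0]
    - [0,0,0]
    - [0,0,0]
  delta_pos:
    - [0,0.85,2.5]
    - [0,0,2.5]
    - [0,0,2.5]
    - [0,0,1.5]
    - [0,0,0.8]
    - [0,0,0.2]
    - [0,0,0]
  gripper: [0,0,0,0,0,0,0]

```text
time_s: 6.45
tool_pos: [0.5733, -0.0792, 0.0861]
tool_rot: [180.0, -0.1, 12.4]
force: [0.8, 0.1, -0.3]
grip_width: 0.0005
grasp_force: 0.0
```

drive_tool:
  angular:
    - [0,0,0]
    - [0,0,0]
    - [0,0,0]
  delta_pos:
    - [0,0,0.15]
    - [0,0,0]
    - [0,0,0]
  gripper: [0,0,0]

```text
time_s: 6.75
tool_pos: [0.5732, -0.079, 0.0846]
tool_rot: [-180.0, -0.1, 12.4]
force: [0.2, 1.1, 0.6]
grip_width: 0.0001
grasp_force: 0.0
```

drive_tool:
  angular:
    - [0,0,0]
    - [0,0,0]
    - [0,0,0]
  delta_pos:
    - [0,0,0.2]
    - [0,0,0]
    - [0,0,0]
  gripper: [0,0,0]

```text
time_s: 7.05
tool_pos: [0.5727, -0.079, 0.082]
tool_rot: [-180.0, 0.0, 12.4]
force: [0.5, -0.5, 0.5]
grip_width: 0.0005
grasp_force: 0.0
```

drive_tool:
  angular:
    - [0,0,0]
    - [0,0,0]
    - [0,0,0]
  delta_pos:
    - [0,0,0.1]
    - [0,0,0]
    - [0,0,0]
  gripper: [0,0,0]

```text
time_s: 7.35
tool_pos: [0.5729, -0.0791, 0.0813]
tool_rot: [-180.0, -0.0, 12.4]
force: [-0.5, -0.2, 2.1]
grip_width: 0.0005
grasp_force: 1.3
```

drive_tool:
  angular:
    - [0,0,0]
    - [0,0,0]
    - [0,0,0]
  delta_pos:
    - [0,0,0.08]
    - [0,0,0]
    - [0,0,0]
  gripper: [0,0,0]

```text
time_s: 7.65
tool_pos: [0.5731, -0.0791, 0.0811]
tool_rot: [-180.0, -0.0, 12.4]
force: [-2.0, 0.6, 6.3]
grip_width: 0.0001
grasp_force: 3.3
```

drive_tool:
  angular:
    - [0,0,0]
    - [0,0,0]
    - [0,0,0]
    - [0,0,0]
    - [0,0,0]
    - [0,0,0]
    - [0,0,0]
    - [0,0,0]
    - [0,0,0]
  delta_pos:
    - [0,-0.25,0]
    - [0,-0.25,0]
    - [0,-0.25,0]
    - [0,-0.25,0]
    - [0,-0.25,0]
    - [0,-0.25,0]
    - [0,-0.25,0]
    - [0,-0.05,0]
    - [0,0,0]
  gripper: [0,0,0,0,0,0,0,0,0]

```text
time_s: 8.55
tool_pos: [0.5692, -0.062, 0.0814]
tool_rot: [180.0, -0.0, 12.4]
force: [-2.9, 1.0, 8.9]
grip_width: 0.0006
grasp_force: 4.4
```

```bash
python3 - <<'E'
from h import *
b=np.load('b.npy');s=telemetry.get_obs();print(s['tool_pos'],B(b,s['tool_pos'])*1e3,s['force'])
P=eyes.read_camera('side');save(P,'s1.png',(260,220,380,320),6)
P=eyes.read_camera('top');save(P,'t1.png',(290,220,410,310),6)
E
cd pics; python3 -c "
import cv2,numpy as np
a=cv2.imread('s1.png');b=cv2.imread('t1.png');cv2.imwrite('st1.png',cv2.resize(np.vstack([a,b]),(379,600)))"
```

```text
[ 0.56921926 -0.06196805  0.08137765] [  0.47956947 -77.89176821] [-2.91891523  0.97194807  8.91305105]
```

View pics/st1.png

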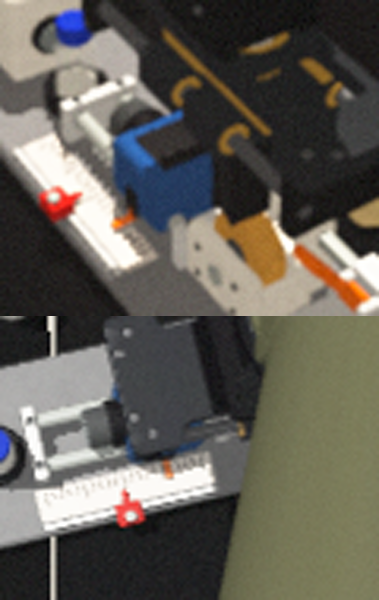

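First stroke worked (head advanced ≈8 mm, press 6–9 N). Pointer now at about (122,222) and flag at (60,200) in the upper crop. Repeating.

drive_tool:
  angular:
    - [0,0,0]
    - [0,0,0]
    - [0,0,0]
    - [0,0,0]
    - [0,0,0]
    - [0,0,0]
    - [0,0,0]
    - [0,0,0]
    - [0,0,0]
    - [0,0,0]
    - [0,0,0]
    - [0,0,0]
    - [0,0,0]
    - [0,0,0]
    - [0,0,0]
    - [0,0,0]
  delta_pos:
    - [0,0,-0.6]
    - [0,1.9,0]
    - [0,0,0]
    - [0,0,0.3]
    - [0,0,0.2]
    - [0,0,0.1]
    - [0,0,0]
    - [0,-0.25,0]
    - [0,-0.25,0]
    - [0,-0.25,0]
    - [0,-0.25,0]
    - [0,-0.25,0]
    - [0,-0.25,0]
    - [0,-0.25,0]
    - [0,-0.25,0]
    - [0,0,0]
  gripper: [0,0,0,0,0,0,0,0,0,0,0,0,0,0,0,0]

```text
time_s: 10.25
tool_pos: [0.5685, -0.0596, 0.0808]
tool_rot: [-179.9, 0.0, 12.5]
force: [-3.0, -0.1, 7.6]
grip_width: 0.0005
grasp_force: 3.7
```

```bash
cat >> h.py <<'E'
def measure(tag=None):
    b=np.load('b.npy');out={}
    for n in('side','top'):
        p=eyes.read_camera(n);hsv=cv2.cvtColor(p['pixels'],cv2.COLOR_RGB2HSV)
        vv,uu=np.mgrid[0:480,0:640];o,_=ray(p,(0,0),n);K=np.array(p['mtx'])
        D=np.stack([(uu-K[0,2])/K[0,0],(vv-K[1,2])/K[1,1],np.ones_like(uu,float)],-1)@rot(p['orientation']).T
        X=o+D*((.023-o[2])/D[...,2])[...,None]
        d=X[...,:2]-b[:2];c,s=np.cos(b[2]),np.sin(b[2]);bx=(c*d[...,0]+s*d[...,1])*1e3;by=(-s*d[...,0]+c*d[...,1])*1e3
        H,S,V=[hsv[...,i].astype(int) for i in range(3)]
        reg=(bx>-60)&(bx<-25)&(by>-40)&(by<45)&(S>110)&(V>80)
        r=reg&((H<4)|(H>172));q=reg&(H>=5)&(H<18)
        tip=r&(bx>np.percentile(bx[r],70)) if r.any() else r
        f=lambda m:(m.sum(),round(bx[m].mean(),1),round(by[m].mean(),1)) if m.any() else None
        print(n,'pointer',f(q),'flag',f(r),'tip',f(tip))
        if tag: save(p,tag+n+'.png',(260,220,360,310) if n=='side' else (290,230,390,310),5)
E
python3 - <<'E'
from h import *
s=telemetry.get_obs();print(s['tool_pos'],B(np.load('b.npy'),s['tool_pos'])*1e3,s['force']);measure()
E
```

```text
[ 0.56845862 -0.05955747  0.08084439] [  0.26057613 -75.37353564] [-2.98426414 -0.07278579  7.56787691]
side pointer (np.int64(22), np.float64(-31.7), np.float64(-3.8)) flag (np.int64(61), np.float64(-52.9), np.float64(14.0)) tip (np.int64(18), np.float64(-46.5), np.float64(15.3))
top pointer (np.int64(10), np.float64(-32.3), np.float64(-6.7)) flag (np.int64(50), np.float64(-52.0), np.float64(13.5)) tip (np.int64(15), np.float64(-46.0), np.float64(13.8))
```

drive_tool:
  angular:
    - [0,0,0]
    - [0,0,0]
    - [0,0,0]
    - [0,0,0]
    - [0,0,0]
    - [0,0,0]
    - [0,0,0]
    - [0,0,0]
    - [0,0,0]
    - [0,0,0]
    - [0,0,0]
    - [0,0,0]
    - [0,0,0]
    - [0,0,0]
    - [0,0,0]
    - [0,0,0]
  delta_pos:
    - [0,0,-0.6]
    - [0,2.05,0]
    - [0,0,0]
    - [0,0,0.3]
    - [0,0,0.2]
    - [0,0,0.1]
    - [0,0,0]
    - [0,-0.25,0]
    - [0,-0.25,0]
    - [0,-0.25,0]
    - [0,-0.25,0]
    - [0,-0.25,0]
    - [0,-0.25,0]
    - [0,-0.25,0]
    - [0,-0.25,0]
    - [0,0,0]
  gripper: [0,0,0,0,0,0,0,0,0,0,0,0,0,0,0,0]

```text
time_s: 11.95
tool_pos: [0.5686, -0.06, 0.081]
tool_rot: [-179.9, 0.0, 12.5]
force: [-2.6, -0.2, 7.3]
grip_width: 0.0006
grasp_force: 3.9
```

drive_tool:
  angular:
    - [0,0,0]
    - [0,0,0]
    - [0,0,0]
    - [0,0,0]
    - [0,0,0]
    - [0,0,0]
    - [0,0,0]
    - [0,0,0]
    - [0,0,0]
    - [0,0,0]
    - [0,0,0]
    - [0,0,0]
    - [0,0,0]
    - [0,0,0]
    - [0,0,0]
  delta_pos:
    - [0,0,-0.6]
    - [0,2.0,0]
    - [0,0,0]
    - [0,0,0.3]
    - [0,0,0.2]
    - [0,0,0.1]
    - [0,0,0]
    - [0,-0.25,0]
    - [0,-0.25,0]
    - [0,-0.25,0]
    - [0,-0.25,0]
    - [0,-0.25,0]
    - [0,-0.25,0]
    - [0,-0.1,0]
    - [0,0,0]
  gripper: [0,0,0,0,0,0,0,0,0,0,0,0,0,0,0]

```text
time_s: 13.45
tool_pos: [0.5697, -0.065, 0.0816]
tool_rot: [-180.0, -0.0, 12.4]
force: [-4.2, -1.1, 12.2]
grip_width: 0.0006
grasp_force: 5.9
```

```bash
python3 - <<'E'
from h import *
s=telemetry.get_obs();print(s['tool_pos'],B(np.load('b.npy'),s['tool_pos'])*1e3,s['force']);measure('m2')
a=cv2.imread('pics/m2side.png');b=cv2.imread('pics/m2top.png');n=np.zeros((450,800,3),np.uint8)
n[:,:400]=a[:,50:450];n[:400,400:]=b[:,50:450];cv2.imwrite('pics/m2.png',n)
E
```

```text
[ 0.56971813 -0.06495512  0.08164981] [  0.31783616 -80.91589357] [-4.23654181 -1.09712643 12.1927593 ]
side pointer (np.int64(19), np.float64(-31.3), np.float64(11.7)) flag (np.int64(61), np.float64(-52.9), np.float64(13.8)) tip (np.int64(18), np.float64(-46.5), np.float64(15.3))
top pointer (np.int64(12), np.float64(-32.1), np.float64(9.3)) flag (np.int64(49), np.float64(-52.1), np.float64(13.3)) tip (np.int64(15), np.float64(-46.1), np.float64(13.4))
```

View pics/m2.png

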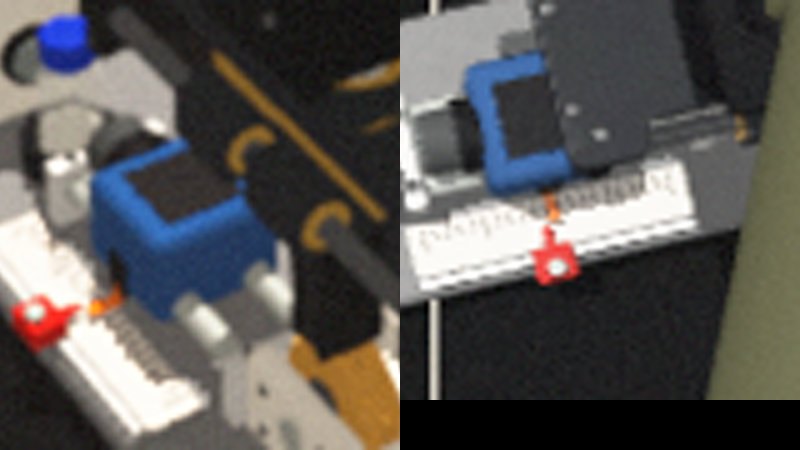

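drive_tool:
  angular:
    - [0,0,0]
    - [0,0,0]
    - [0,0,0]
    - [0,0,0]
    - [0,0,0]
    - [0,0,0]
    - [0,0,0]
    - [0,0,0]
    - [0,0,0]
    - [0,0,0]
    - [0,0,0]
    - [0,0,0]
  delta_pos:
    - [0,0,-0.6]
    - [0,1.0,0]
    - [0,0,0]
    - [0,0,0.3]
    - [0,0,0.2]
    - [0,0,0.08]
    - [0,0,0]
    - [0,-0.2,0]
    - [0,-0.2,0]
    - [0,-0.2,0]
    - [0,-0.2,0]
    - [0,0,0]
  gripper: [0,0,0,0,0,0,0,0,0,0,0,0]

```text
time_s: 14.75
tool_pos: [0.5703, -0.0678, 0.0817]
tool_rot: [180.0, -0.0, 12.4]
force: [-3.6, -1.5, 11.6]
grip_width: 0.0005
grasp_force: 5.7
```

```bash
python3 - <<'E'
from h import *
s=telemetry.get_obs();print(s['tool_pos'],B(np.load('b.npy'),s['tool_pos'])*1e3,s['force']);measure('m3')
a=cv2.imread('pics/m3side.png');b=cv2.imread('pics/m3top.png');n=np.zeros((480,800,3),np.uint8)
n[:,:400]=cv2.resize(a[250:370,50:150],(400,480),interpolation=2);n[:,400:]=cv2.resize(b[170:290,110:210],(400,480),interpolation=2);cv2.imwrite('pics/m3.png',n)
E
```

```text
[ 0.57025812 -0.06781858  0.08173034] [  0.22310397 -83.82828177] [-3.58105838 -1.49032761 11.62737302]
side pointer (np.int64(22), np.float64(-31.3), np.float64(14.0)) flag (np.int64(62), np.float64(-53.0), np.float64(13.8)) tip (np.int64(19), np.float64(-46.8), np.float64(15.3))
top pointer (np.int64(11), np.float64(-32.3), np.float64(13.0)) flag (np.int64(50), np.float64(-52.0), np.float64(13.5)) tip (np.int64(15), np.float64(-46.0), np.float64(13.8))
```

View pics/m3.png

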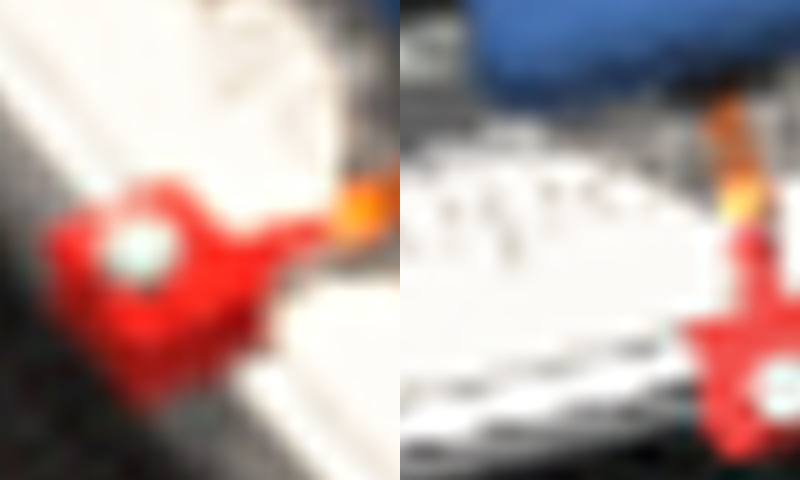

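drive_tool:
  angular:
    - [0,0,0]
    - [0,0,0]
    - [0,0,0]
    - [0,0,0]
    - [0,0,0]
    - [0,0,0]
    - [0,0,0]
    - [0,0,0]
  delta_pos:
    - [0,-0.1,0]
    - [0,0,0]
    - [0,0,-0.5]
    - [0,0,-1.5]
    - [0,0,-2.0]
    - [0,0,-2.0]
    - [0,0,-0.5]
    - [0,0,0]
  gripper: [0,0,0,0,0,0,0,0]

```text
time_s: 15.65
tool_pos: [0.5705, -0.0656, 0.1464]
tool_rot: [-180.0, -0.1, 12.4]
force: [0.1, 0.2, -1.1]
grip_width: 0.0003
grasp_force: 0.0
```

drive_tool:
  angular:
    - [0,0,0]
    - [0,0,0]
    - [0,0,0]
    - [0,0,0]
    - [0,0,0]
  delta_pos:
    - [-0.2,2.0,0]
    - [-0.2,2.0,0]
    - [-0.2,2.0,0]
    - [0,0.8,0]
    - [0,0,0]
  gripper: [0,0,0,0,0]

```text
time_s: 16.15
tool_pos: [0.5781, -0.1347, 0.1446]
tool_rot: [180.0, 0.1, 12.3]
force: [0.1, 0.6, -0.1]
grip_width: 0.0003
grasp_force: 0.0
```

```bash
python3 - <<'E'
from h import *
b=np.load('b.npy')
s=telemetry.get_obs();print(s['tool_pos'],B(b,s['tool_pos'])*1e3,s['force']);measure('m4')
p=eyes.read_camera('side');m=models.cut_out(p,'lever_end');print([(x['p'],x['centre'],x['pixels'].sum()) for x in m[:2]])
w=eyes.read_camera('wrist')
a=p['pixels'][250:350,310:410,::-1];c=w['pixels'][160:320,300:500,::-1];d=cv2.imread('pics/m4top.png')[170:290,110:210]
n=np.hstack([cv2.resize(a,(400,400),interpolation=2),cv2.resize(c,(400,400),interpolation=2)]);cv2.imwrite('pics/m4.png',n)
print(proj(w,W(b,(-.006,-.151,.0615)),'wrist'),proj(w,W(b,(.018,-.151,.058)),'wrist'))
E
```

```text
[ 0.57805029 -0.13470864  0.14464883] [  -6.69689946 -150.81418707] [ 0.13810698  0.59659316 -0.13426167]
side pointer (np.int64(25), np.float64(-33.4), np.float64(14.8)) flag (np.int64(63), np.float64(-52.7), np.float64(13.7)) tip (np.int64(19), np.float64(-46.2), np.float64(15.3))
top pointer (np.int64(12), np.float64(-32.7), np.float64(13.5)) flag (np.int64(49), np.float64(-52.1), np.float64(13.3)) tip (np.int64(15), np.float64(-46.1), np.float64(13.4))
[(0.66, [364.9, 305.9], np.int64(153))]
[328.57648434 246.59527548] [328.5811299  208.99371627]
```

View pics/m4.png

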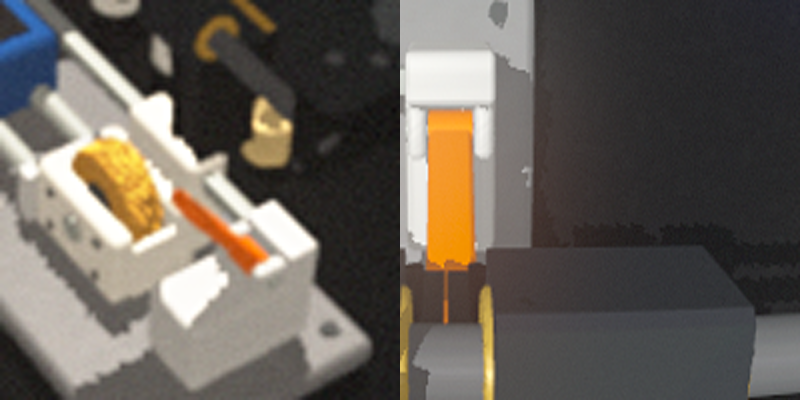

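Pointer and flag agree within 0.5 mm in both views. The lever is straight under the fingers (pivot at wrist pixel (325,206), predicted (328,209)). Pressing down.

drive_tool:
  angular:
    - [0,0,0]
    - [0,0,0]
    - [0,0,0]
    - [0,0,0]
    - [0,0,0]
    - [0,0,0]
    - [0,0,0]
    - [0,0,0]
    - [0,0,0]
    - [0,0,0]
    - [0,0,0]
  delta_pos:
    - [0,0,1.5]
    - [0,0,1.5]
    - [0,0,0.5]
    - [0,0,0.5]
    - [0,0,0.5]
    - [0,0,0.5]
    - [0,0,0.5]
    - [0,0,0.5]
    - [0,0,0.4]
    - [0,0,0.3]
    - [0,0,0]
  gripper: [0,0,0,0,0,0,0,0,0,0,0]

```text
time_s: 17.5
tool_pos: [0.5784, -0.1335, 0.0779]
tool_rot: [-180.0, 0.0, 12.4]
force: [-0.3, -0.9, -0.2]
grip_width: 0.0003
grasp_force: 0.0
```

drive_tool:
  angular:
    - [0,0,0]
    - [0,0,0]
    - [0,0,0]
  delta_pos:
    - [0,0,0.2]
    - [0,0,0.1]
    - [0,0,0]
  gripper: [0,0,0]

```text
time_s: 17.8
tool_pos: [0.5787, -0.1336, 0.076]
tool_rot: [-180.0, -0.0, 12.4]
force: [-1.1, 0.5, 4.6]
grip_width: 0.0006
grasp_force: 2.1
```

drive_tool:
  angular:
    - [0,0,0]
    - [0,0,0]
    - [0,0,0]
  delta_pos:
    - [0,0,0.1]
    - [0,0,0.1]
    - [0,0,0]
  gripper: [0,0,0]

```text
time_s: 18.1
tool_pos: [0.5788, -0.1336, 0.0757]
tool_rot: [-179.9, -0.0, 12.4]
force: [-6.4, 2.0, 15.9]
grip_width: 0.0005
grasp_force: 8.2
```

drive_tool:
  angular:
    - [0,0,0]
    - [0,0,0]
    - [0,0,0]
  delta_pos:
    - [0,0,0.1]
    - [0,0,0]
    - [0,0,0]
  gripper: [0,0,0]

```text
time_s: 18.4
tool_pos: [0.5788, -0.1336, 0.0755]
tool_rot: [-179.9, -0.0, 12.4]
force: [-8.5, 2.2, 21.7]
grip_width: 0.0004
grasp_force: 11.0
```

Hard stop at tip height 61.5 mm, so the lever is flat. Lift off and check.

drive_tool:
  angular:
    - [0,0,0]
    - [0,0,0]
    - [0,0,0]
    - [0,0,0]
    - [0,0,0]
    - [0,0,0]
    - [0,0,0]
  delta_pos:
    - [0,0,-0.5]
    - [0,0,-1.5]
    - [0,0,-2.5]
    - [0,0,-3]
    - [0,0,-3]
    - [0,0,0]
    - [0,0,0]
  gripper: [0,0,0,0,0,0,0]

```text
time_s: 19.1
tool_pos: [0.5791, -0.1335, 0.1783]
tool_rot: [180.0, -0.1, 12.4]
force: [0.2, -0.1, -0.6]
grip_width: 0.0003
grasp_force: 0.0
```

```bash
python3 - <<'E'
from h import *
s=telemetry.get_obs();print(s['tool_pos'],s['force']);measure()
p=eyes.read_camera('side');w=eyes.read_camera('wrist')
cv2.imwrite('pics/m5.png',np.hstack([cv2.resize(p['pixels'][220:350,260:400,::-1],(400,371),interpolation=2),cv2.resize(w['pixels'][120:320,200:416,::-1],(400,371),interpolation=2)]))
E
```

```text
[ 0.5791135  -0.13352197  0.17829961] [ 0.17103024 -0.10012024 -0.57598208]
side pointer (np.int64(26), np.float64(-33.4), np.float64(15.0)) flag (np.int64(63), np.float64(-52.8), np.float64(13.8)) tip (np.int64(19), np.float64(-46.2), np.float64(15.2))
top pointer (np.int64(11), np.float64(-32.2), np.float64(13.4)) flag (np.int64(49), np.float64(-52.1), np.float64(13.3)) tip (np.int64(15), np.float64(-46.1), np.float64(13.4))
```

View pics/m5.png

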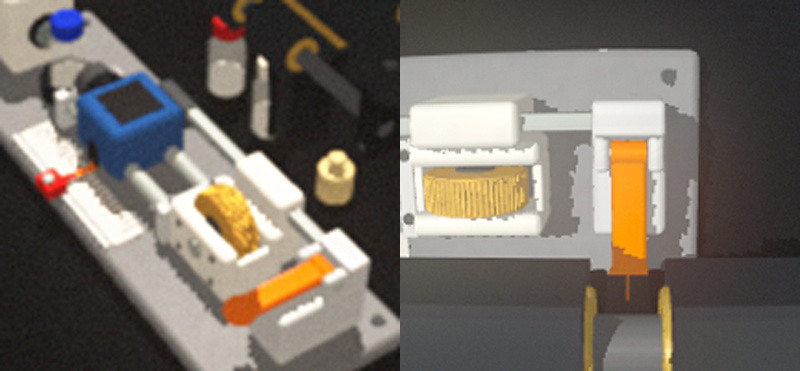

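The lever lies flat (from (325,262) to (240,310) in the left half), the pointer meets the red flag at (75,178), and the vial stands in its seat. Handing in.

```bash
python3 -c "
from cell import env
print(env.sign_off())"
```

```text
the job is handed in; nothing more can be done
None
```

I rolled the wheel until the pointer was within about 0.5 mm of the red flag in both camera views, pressed the clamp lever flat, and handed the job in at about 19 s; `sign_off` returned no verdict.

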